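# Recipe card under the shelf light

### The arm

A 6-joint arm with a two-finger parallel gripper is mounted at the origin on the work surface. World frame = base frame: x ahead of the robot, y to its left, z up, the work surface at z = 0. Lengths are in m, angles in rad, forces in N, time in s.
With the tool pointing down it reaches from about 0.375 to 0.9 m from the base axis. Payload 3.1 kg.
Tool frame: the origin (TCP) lies between the finger pads; the fingertips stand manip.nose_length ahead of it and the grasp point (between the pads) lies 5 mm behind it (manip.nose_length is the distance from the TCP to the fingertips, in m); z points along the fingers, y is the line along which they close (so a half turn about z gives the same grasp; the last joint's range is limited). The gripper opens to 85 mm and grips with 20 to 120 N. Pads are 22 mm wide; open, the fingers measure 114 mm over their backs; the gripper's body (76 mm by 85 mm) begins 54 mm behind the grasp point. The pads swing forward as they close: fully open they stand 13 mm farther back than shut.
Start: joints at [1.024, 0.527, 1.433, -0, 1.181, -0.178], TCP at [0.225, 0.583, 0.245] pointing down, gripper open.
Joint ranges: [-3.08, 3.08], [-0.75, 2.2], [0.22, 2.44], [-1.43, 4.57], [0, 2.65], [-2.85, 2.85]. Speed limits (rad/s): [2.79, 2.79, 3.14, 3.14, 3.14, 3.14].

### API

Orientations are given as a unit quaternion [x, y, z, w].
In Python, from station import monitor, eyes, job, manip gives the robot as it stands.
- The arm moves only by the shell command python3 -m pendant 'ROWS' [FORCE]. ROWS is JSON, a list that holds one entry, the list of rows, each a list of 7 numbers: the shift along the tool's x, y, z as a fraction of full scale, then the turn, a rotation vector about the tool's x, y, z as a fraction of full scale, then the opening, from 0 (shut) to 1 (fully open). A call has 1 to 20 rows; each row shifts and turns the commanded pose from where the row before left it, along the tool's axes as they then stand; what a row does not reach is not made up. Full scale, the value 1, is 800 mm for a shift and 0.12 rad for a turn. A row lasts 1/10 s, in which the tool goes at most 50 mm and 8.59 degrees, less where a joint would pass 70% of its speed; a pose out of reach is approached as far as the arm can. A call with a number of a shift or a turn outside -1 to 1 is refused whole. A call with a gripper value outside its range is refused whole. The fingers move at their own pace and stop on an object; FORCE is the grip in N (left out, the last holds). Time passes only in rows, so rows that do not move let the fingers close. It gives the time, the measured TCP pose, the force, the opening and the grip force at its end, in the units of the state.
- monitor.sense(): the state, without advancing time (a new reading comes with each control period).
- eyes.snapshot(name): name is "scene" or "top" or "wrist"; returns a dict with "pixels" (400x640x3 uint8, red, green, blue), "depth" (400x640 float32, m along the optical axis (not along the pixel's ray), 0 where there is no reading), "intrinsics" (3x3 intrinsics, pixels), "eye" and "attitude" of the camera in the world. Camera axes: x right, y down, z forward; pixel columns grow to the right and rows downward; lengths in m; the calibration is good to about 2 mm. The wrist camera is an equidistant fisheye: a pixel r from the principal point sees the ray r / f radians off the axis. A picture is of the moment at which its call begins.
- job.sign_off(): hands the job in; it is judged then, once.
The state is a dict: "t": time; "q": joint angles; "qd": joint speeds; "tau": joint torques, N m; "tcp_pos": TCP position; "tool_rot": TCP orientation; "force": force on the tool from outside, world axes, zero at the start; "ft_torque": the same for the moment, N m; "finger_gap": opening from 0.0 (shut) to 1.0 (fully open); "gripper_force": force on a finger pad.
Only numpy, scipy, OpenCV 4.12 (cv2) and the standard library are available. Lean on these libraries where they do the work, as an engineer would, in place of code of your own. Each camera call takes 0.05 s, during which the arm holds its last target. There are 200 camera calls.

### The job

Slide the recipe card across the worktop, without lifting it, until it lies wholly on the yellow reading mat in front of the little shelf; then switch the shelf light on by pushing its orange switch fully in. The switch is hidden under the overhanging front of the shelf board, so come at it from below, and leave the candle, bowl, salt jar and pepper mill standing where they are.

Things in the scene. Friction and masses are not known exactly. Their poses are not given: they have to be found in the camera images.
- card_centre (a point): Centre of the loose recipe card: stiff white board 105 mm (its x) by 150 mm (its y), 3 mm thick, about 90 g, flat on the worktop (z = 0), blue band along its +x long edge, brown picture. z up. Too thin to grasp: press fingertips on its top (height 3 mm) with a few newtons and slide; its glazed underside slides easily. Starts left or right of the mat, turned up to 0.5 rad from the base x.
- corner0 (a point): Corner of the recipe card at card x = +52.5, y = +75 mm from its centre, half-way through its thickness.
- corner1 (a point): Corner of the recipe card at card x = +52.5, y = -75 mm from its centre, half-way through its thickness.
- corner2 (a point): Corner of the recipe card at card x = -52.5, y = +75 mm from its centre, half-way through its thickness.
- corner3 (a point): Corner of the recipe card at card x = -52.5, y = -75 mm from its centre, half-way through its thickness.
- mat_centre (a point): Centre of the yellow reading mat, at worktop height: a rectangle 145 mm (its x) by 195 mm (its y), flush with the worktop, no edge to catch on. x points away from the robot, square to the shelf, z up; the shelf board's front edge is 95 mm beyond this point along +x. Fixed to the shelf.
- shelf: Fixed counter shelf. Origin on the worktop below the middle of the board's front edge; x points away from the robot, into the shelf, y along the front edge, z up. Wooden board 420 mm long (y), 170 mm deep (x 0 to 170 mm), 16 mm thick, underside 226 mm, top 242 mm above the worktop. Grey side panels at y = +-196 mm from x = 45 mm back; the space under the lamp is empty.
- lamp_face (a point): Middle of the front face of the aluminium lamp bar fixed under the board along its front edge: 376 mm long (shelf y), face 55 mm wide, slanting at 45 degrees so that it looks down and towards the robot. The point is at shelf x = 39 mm, height 175 mm. Axes as the shelf's.
- switch_module: Black surround of the lamp switch (60 by 36 mm on the lamp face), with an orange tab 24 mm wide on the top and front edge of the board straight above it, visible from above, that shows where the switch is along the shelf. Origin on the worktop below the board's front edge, at the switch's y; axes as the shelf's. Lies within 100 mm of the shelf's middle.
- switch_face (a point): Middle of the outer face of the orange push plate, 44 mm (shelf y) by 24 mm, on the slanting lamp face: shelf x = 25 mm, height 172 mm, 54 mm below the board, 12 mm proud of the lamp. Axes as the shelf's; the face looks down and to the robot, and is pushed forward (+x) and up (+z) at 45 degrees. A tool leaning 35 to 45 degrees, tips down and away, can press it with the front side of its fingers.
- switch (a joint): Travel of the lamp switch in metres: 0 out (off), 0.006 fully in (on). It needs about 3 N plus a little for speed, and stays where it is left.
- candle_mid (a point): Loose bystander: yellow candle in a clear glass, 75 mm across, 85 mm tall; point on its axis at half height. It stands on the side of the mat away from the card.
- bowl_mid (a point): Loose bystander: white bowl, 120 mm across, 55 mm tall; point on its axis at half height.
- salt_jar_mid (a point): Loose bystander: blue salt jar with wooden cap, 54 mm across, 80 mm tall; point on its axis at half height.
- mill_mid (a point): Loose bystander: dark wooden pepper mill, 52 mm across, 135 mm tall, standing on the shelf board 100 mm or more behind its front edge; point on its axis at half height.
- card: The recipe card; origin at the centre of its underside, same axes as point card_centre.
Not all that is in view belongs to the job. Of the things like the card, leave any that is green or purple; of the rest the larger one is meant.

How it is judged:
On the way, in this order (a step that is already met when the one before it is completed fails the run):
1. the card lies flat, wholly on the mat, while the light is still off (x of corner0 in the frame of mat_centre between -0.0755 and 0.0755 m and y of corner0 in the frame of mat_centre between -0.1005 and 0.1005 m and x of corner1 in the frame of mat_centre between -0.0755 and 0.0755 m and y of corner1 in the frame of mat_centre between -0.1005 and 0.1005 m and x of corner2 in the frame of mat_centre between -0.0755 and 0.0755 m and y of corner2 in the frame of mat_centre between -0.1005 and 0.1005 m and x of corner3 in the frame of mat_centre between -0.0755 and 0.0755 m and y of corner3 in the frame of mat_centre between -0.1005 and 0.1005 m and height (world z) of card_centre below 0.006 m and value of joint switch below 0.002 m), for 0.2 s.
2. the lamp switch is pushed fully in (value of joint switch above 0.0048 m), for 0.1 s.
At the end, for the whole second after the job is handed in: All four corners of the card are on the mat (within 3 mm over its edge), the card flat and at rest on the worktop, the switch in by at least 4.8 of its 6 mm, and candle, bowl, salt jar and mill each within 20 mm of where they began (x of corner0 in the frame of mat_centre between -0.0755 and 0.0755 m and y of corner0 in the frame of mat_centre between -0.1005 and 0.1005 m and x of corner1 in the frame of mat_centre between -0.0755 and 0.0755 m and y of corner1 in the frame of mat_centre between -0.1005 and 0.1005 m and x of corner2 in the frame of mat_centre between -0.0755 and 0.0755 m and y of corner2 in the frame of mat_centre between -0.1005 and 0.1005 m and x of corner3 in the frame of mat_centre between -0.0755 and 0.0755 m and y of corner3 in the frame of mat_centre between -0.1005 and 0.1005 m and height (world z) of card_centre below 0.006 m and linear speed of card below 0.01 m/s and value of joint switch above 0.0048 m and distance of each of candle_mid, bowl_mid, salt_jar_mid, mill_mid from where it was at the start of the episode below 0.02 m); the robot touches nothing.
It fails at once if the card is lifted off the worktop (its centre above 20 mm) (height (world z) of card_centre above 0.02 m).
It fails at once if a bystander is knocked or moved by more than 20 mm (distance of any of candle_mid, bowl_mid, salt_jar_mid, mill_mid from where it was at the start of the episode above 0.02 m).
It also fails if it takes over 58 s, if anything falls off the work surface, if the arm or the gripper's body presses on something with over 40 N, if the wrist force passes 120 N, or if a joint passes its speed limit or range.

## Working session

There is one attempt and no reset: what is moved stays moved. The work goes in short steps, Python scripts to look and compute and a shell command to move; the robot and the scene stay as the last step left them, time stands still between calls to the robot, and variables do not carry over. Pictures are saved under pics/ and viewed, at most 10 in all, crops included, and the job is handed in when it is done.

```bash
mkdir -p pics; ls
python3 - <<'E'
from station import monitor, eyes, job, manip
import cv2, numpy as np
print(manip.nose_length, monitor.sense())
for n in("top","scene"):
    s=eyes.snapshot(n); np.savez(f"{n}0.npz",**s); cv2.imwrite(f"pics/{n}0.png",s["pixels"][...,::-1])
    print(n,s["intrinsics"],s["eye"],s["attitude"])
E
```

```text
pics
0.014 {'t': 0.0, 'q': array([ 1.02448911e+00,  5.28463150e-01,  1.43391614e+00,  9.24536588e-07,
        1.18142765e+00, -1.78533466e-01]), 'qd': array([ 0.00047171, -0.00164122, -0.00126968, -0.00037964,  0.00051628,
       -0.00186546]), 'tau': array([ 4.00416257e-04, -4.42348838e+01, -1.78024238e+01, -2.22877152e-04,
        8.55603372e-03,  1.95815119e-05]), 'tcp_pos': array([0.22433351, 0.58260075, 0.24433106]), 'tool_rot': array([ 1.82852349e-01,  9.83139763e-01, -1.03507230e-03, -3.92924114e-04]), 'force': array([-0.77531111,  0.39335334, -0.93940968]), 'ft_torque': array([ 0.00996927,  0.0076785 , -0.03895   ]), 'gripper_force': 0.0, 'finger_gap': 0.9999019299239849}
top [[500.84403249   0.         326.15741065]
 [  0.         500.84403249 204.34301541]
 [  0.           0.           1.        ]] [ 0.12582736 -0.10493222  1.92052337] [ 0.70352673 -0.70320587  0.07408735 -0.0711527 ]
scene [[415.31302257   0.         319.3247749 ]
 [  0.         415.31302257 201.18987993]
 [  0.           0.           1.        ]] [0.85040201 0.60787442 1.46595005] [ 0.21683696  0.93673188 -0.26709077 -0.06463466]
```

View pics/top0.png

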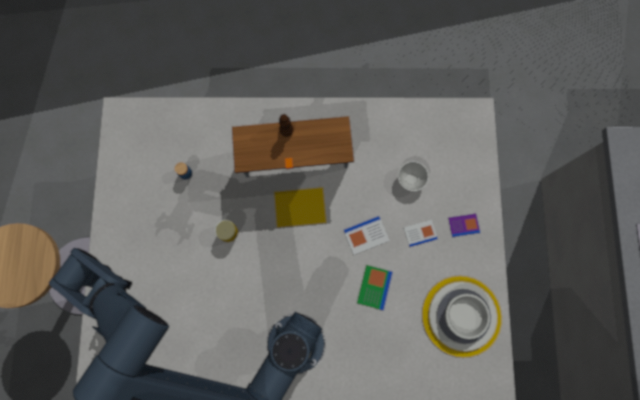

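View pics/scene0.png

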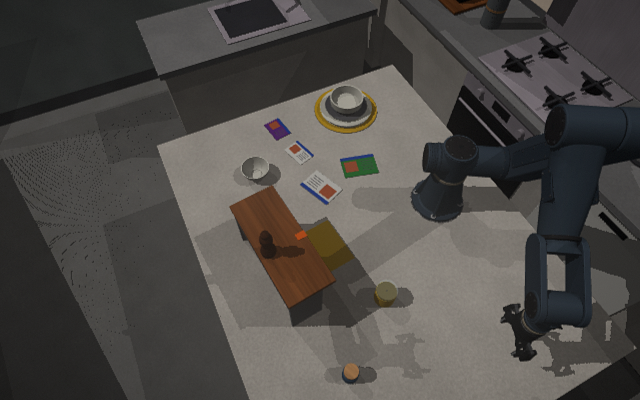

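Candidates in the top view: the large white card at (367,234), the small white one at (421,233), the purple one at (464,225) and the green one at (375,287). Going by the description, the target is the larger white one at (367,234), with its blue band facing away from the robot. The mat is at (300,207), the orange tab at (289,162), the candle at (227,231), and the mill on the board at (286,125).

```bash
cat > h.py <<'E'
import cv2, numpy as np
from scipy.spatial.transform import Rotation as R
def ray(s,px,fish=False):
    px=np.atleast_2d(px).astype(float);K=s["intrinsics"]
    d=np.c_[(px[:,0]-K[0,2])/K[0,0],(px[:,1]-K[1,2])/K[1,1],np.ones(len(px))]
    if fish:
        r=np.hypot(d[:,0],d[:,1]);k=np.sin(r)/np.maximum(r,1e-9)
        d=np.c_[d[:,0]*k,d[:,1]*k,np.cos(r)]
    return R.from_quat(s["attitude"]).apply(d)
def plane(s,px,z,fish=False):
    d=ray(s,px,fish);return np.asarray(s["eye"])+d*((z-s["eye"][2])/d[:,2])[:,None]
def project(s,P,fish=False):
    c=R.from_quat(s["attitude"]).inv().apply(np.atleast_2d(P)-s["eye"]);K=s["intrinsics"]
    if fish:
        r=np.hypot(c[:,0],c[:,1]);t=np.arctan2(r,c[:,2]);u=c[:,:2]*(t/np.maximum(r,1e-9))[:,None]
    else:u=c[:,:2]/c[:,2:]
    return u*[K[0,0],K[1,1]]+K[:2,2]
def blobs(s,lo,hi,amin=10):
    hsv=cv2.cvtColor(s["pixels"],cv2.COLOR_RGB2HSV)
    m=cv2.inRange(hsv,np.array(lo),np.array(hi))
    n,l,st,c=cv2.connectedComponentsWithStats(m)
    return [(l==i,st[i],c[i]) for i in range(1,n) if st[i,4]>=amin]
def rect(s,mask,z,fish=False):
    c=max(cv2.findContours(mask.astype(np.uint8),cv2.RETR_EXTERNAL,cv2.CHAIN_APPROX_NONE)[0],key=len)
    ys,xs=np.nonzero(mask)
    p=plane(s,np.c_[xs,ys],z,fish)[:,:2]
    (cx,cy),(w,h),a=cv2.minAreaRect((p*1000).astype(np.float32))
    if w<h:w,h,a=h,w,a+90
    a=(a+0)%180  # direction of long side, deg from world x
    return np.round([cx,cy,w,h,a],1)
E
python3 - <<'E'
from h import *
for n in("top","scene"):
    s=dict(np.load(n+"0.npz"))
    for nm,lo,hi,z in(("yellow",(20,120,60),(32,255,255),0),("blue",(105,120,50),(125,255,255),.003),("orange",(3,180,150),(16,255,255),.242),("brown",(3,130,90),(14,215,230),.003)):
        for m,st,c in blobs(s,lo,hi,8):
            print(n,nm,c.round(1),st[4],rect(s,m,z))
s=dict(np.load("top0.npz"))
c=s["pixels"][90:290,160:460,::-1]; cv2.imwrite("pics/crop.png",cv2.resize(c,None,fx=2.6,fy=2.6,interpolation=cv2.INTER_CUBIC))
E
```

```text
top yellow [299.6 206.9] 1737 [517.   -9.  192.2 141.1  95.6]
top yellow [232.9 235.2] 50 [404.6 249.7  62.6  22.6 144.2]
top yellow [457.5 316.7] 1254 [ 102.1 -618.9  294.4  292.7   90. ]
top blue [361.6 224. ] 89 [ 448.  -250.4  140.2    9.4  112. ]
top blue [465.7 232.7] 69 [ 414.1 -652.4   99.8    9.9   98.2]
top blue [422.3 241.6] 43 [ 379.8 -484.4  101.2    6.3  105.9]
top blue [385.7 290.4] 102 [ 194.6 -338.   143.8    9.7  165.1]
top orange [288.5 162.3] 50 [626.7  19.3  29.1  17.4   0.8]
top brown [292.6 144.8] 4115 [771.   23.6 468.1 191.7  95.5]
top brown [470.6 223.6] 71 [ 450.3 -674.2   32.8   32.    99.5]
top brown [426.9 231. ] 62 [ 421.3 -503.3   30.3   29.8   16. ]
top brown [357.5 238. ] 130 [ 393.5 -233.8   45.2   42.8  108.6]
top brown [376.6 277.7] 164 [ 242.3 -304.5   49.4   47.7  164.6]
scene yellow [345.3 116.9] 587 [ 102.3 -616.   296.9  277.9  148.8]
scene yellow [329.2 245.1] 1252 [495.2 -13.4 194.7 109.1  95.3]
scene yellow [382.8 300.6] 104 [422.1 267.9  74.6  47.6 122.8]
scene blue [283.  125.6] 43 [ 411.8 -655.4  110.7   11.5   99.6]
scene blue [304.4 1
[... 311 characters left out ...]
rown [294.5 148.5] 52 [ 419.4 -506.    35.1   34.8   13.3]
scene brown [350.8 166.5] 117 [ 239.  -306.3   53.4   51.1  165.6]
scene brown [327.2 191.3] 124 [ 390.5 -235.9   50.8   48.4   23.5]
scene brown [284.7 219.2] 1028 [ 601.4 -178.   372.    74.5   95.5]
scene brown [251.7 218.5] 950 [ 710.5 -212.7  281.2  122.6   96.5]
scene brown [274.1 241.3] 13 [ 683.1 -118.5   29.     8.6   83.5]
scene brown [287.2 281.6] 1004 [700.1  36.  211.7  98.2  95.8]
scene brown [302.9 273.1] 72 [635.   54.5 160.1  12.7  97.9]
scene brown [321.6 281.4] 17 [587.6 110.1  36.1   8.4  89.2]
scene brown [348.7 368.6] 14 [644.  424.7  16.4  12.5 153.9]
scene brown [355.9 368.5] 14 [621.2 434.1  15.6  13.4  63.9]
```

View pics/crop.png

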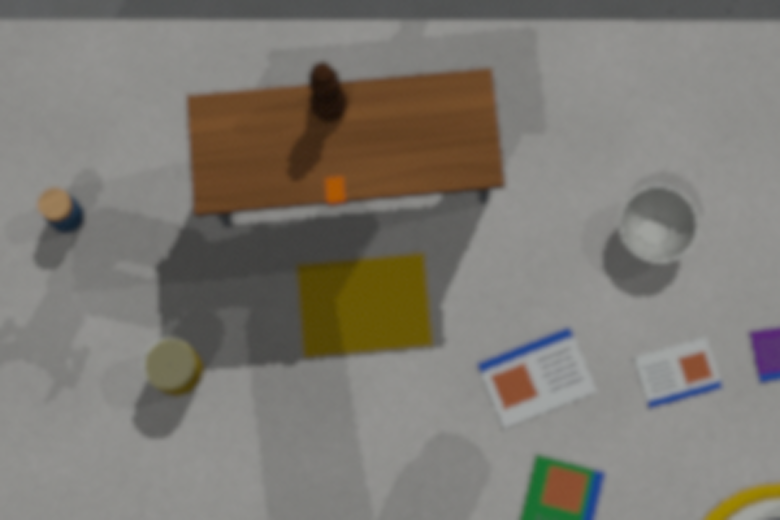

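The crop confirms the choice: the large white card with the blue band and brown picture, at crop (537,378), i.e. full-image (367,234). Its centre is about (0.403, -0.269) with yaw 22°. The mat centre is about (0.517, -0.010) with yaw 5.6°.

I'll turn the tool first so that its y lies along the card's long side.

```bash
python3 -m pendant '[[[0,0,0,0,0,0.995,0.6],[0,0,0,0,0,0.995,0.6],[0,0,0,0,0,0.995,0.6],[0,0,0,0,0,0.995,0.6],[0,0,0,0,0,0.995,0.6],[0,0,0,0,0,0.995,0.6],[0,0,0,0,0,0.995,0.6],[0,0,0,0,0,0.995,0.6],[0,0,0,0,0,0.995,0.6],[0,0,0,0,0,0.995,0.6],[0,0,0,0,0,0.995,0.6],[0,0,0,0,0,0.995,0.6],[0,0,0,0,0,0.995,0.6],[0,0,0,0,0,0.995,0.6],[0,0,0,0,0,0.995,0.6],[0,0,0,0,0,0.995,0.6],[0,0,0,0,0,0.995,0.6],[0,0,0,0,0,0.995,0.6],[0,0,0,0,0,0.995,0.6],[0,0,0,0,0,0.995,0.6]]]'
cat > w.py <<'E'
# usage: w.py x y z ... : shift in tool axes (row units total) from the TCP to each world target
import sys; from h import *; from station import monitor
s=monitor.sense();r=R.from_quat(s["tool_rot"]);p=s["tcp_pos"]
print("t",round(s["t"],2),"tcp",p.round(4),"F",s["force"].round(1),"gap",round(s["finger_gap"],2),"q",s["q"].round(2))
print("tool axes\n",r.as_matrix().T.round(3))
a=np.array(sys.argv[1:],float).reshape(-1,3)
for t in a: print(t,"shift units",(r.inv().apply(t-p)/.8).round(4),"mm",(np.linalg.norm(t-p)*1000).round(0)); p=t
E
python3 w.py .45 .15 .245  .45 0 .245 .403 -.269 .20
python3 - <<'E'
from h import *; from station import eyes,monitor
s=eyes.snapshot("wrist");m=monitor.sense()
print("cam in tool",R.from_quat(m["tool_rot"]).inv().apply(s["eye"]-m["tcp_pos"]), "optical axis tool",(R.from_quat(m["tool_rot"]).inv()*R.from_quat(s["attitude"])).as_matrix()[:,2],s["intrinsics"][0])
E
```

```text
t: 2.1
tcp_pos: [0.2244, 0.5828, 0.2447]
tool_rot: [0.982, 0.189, -0.0, 0.0]
force: [0.5, -0.2, -0.2]
finger_gap: 0.599
gripper_force: 0.0
t 2.1 tcp [0.2244 0.5828 0.2447] F [ 0.5 -0.2 -0.2] gap 0.6 q [1.02 0.53 1.43 0.   1.18 2.21]
tool axes
 [[ 0.928  0.372 -0.001]
 [ 0.372 -0.928  0.001]
 [-0.001 -0.001 -1.   ]]
[0.45  0.15  0.245] shift units [6.060e-02 6.071e-01 1.000e-04] mm 488.0
[0.45  0.    0.245] shift units [-0.0697  0.1741  0.0002] mm 150.0
[ 0.403 -0.269  0.2  ] shift units [-0.1795  0.2903  0.0567] mm 277.0
cam in tool [ 0.06533108  0.00062292 -0.12792286] optical axis tool [-0.26028122  0.00188688  0.96553101] [309.70691629   0.         316.12596375]
```

```bash
python3 -m pendant '[[[0.0055,0.0552,0,0,0,0,0.6],[0.0055,0.0552,0,0,0,0,0.6],[0.0055,0.0552,0,0,0,0,0.6],[0.0055,0.0552,0,0,0,0,0.6],[0.0055,0.0552,0,0,0,0,0.6],[0.0055,0.0552,0,0,0,0,0.6],[0.0055,0.0552,0,0,0,0,0.6],[0.0055,0.0552,0,0,0,0,0.6],[0.0055,0.0552,0,0,0,0,0.6],[0.0055,0.0552,0,0,0,0,0.6],[0.0055,0.0552,0,0,0,0,0.6],[-0.0174,0.0435,0,0,0,0,0.6],[-0.0174,0.0435,0,0,0,0,0.6],[-0.0174,0.0435,0,0,0,0,0.6],[-0.0174,0.0435,0,0,0,0,0.6]]]' >/dev/null
python3 -m pendant '[[[-0.034,0.0484,0.0094,0,0,0,0.6],[-0.034,0.0484,0.0094,0,0,0,0.6],[-0.034,0.0484,0.0094,0,0,0,0.6],[-0.034,0.0484,0.0094,0,0,0,0.6],[-0.034,0.0484,0.0094,0,0,0,0.6],[-0.034,0.0484,0.0094,0,0,0,0.6],[0,0,0,0,0,0,0.6],[0,0,0,0,0,0,0.6]]]'
cat > card.py <<'E'
from h import *; from station import monitor,eyes
import sys
s=eyes.snapshot("wrist");cv2.imwrite("pics/%s.png"%sys.argv[1],s["pixels"][...,::-1])
for nm,lo,hi in(("yellow",(20,120,50),(32,255,255)),("blue",(105,120,40),(125,255,255)),("brown",(3,130,70),(14,215,230)),("orange",(3,180,150),(16,255,255))):
    for m,st,c in blobs(s,lo,hi,60):
        print(nm,c.round(1),st[:5],rect(s,m,.242 if nm=="orange" else 0 if nm=="yellow" else .003,True))
E
python3 card.py w1; python3 w.py
```

```text
t: 4.45
tcp_pos: [0.3886, -0.2759, 0.1997]
tool_rot: [0.982, 0.191, -0.0, -0.001]
force: [0.3, 0.9, 0.6]
finger_gap: 0.598
gripper_force: 0.0
yellow [151.8  31.1] [  78    0  147   73 8180] [486.7 -14.4 194.3  87.7  95.6]
yellow [ 8.5 46.5] [  0  23  21  49 814] [428.2 269.6 101.4  66.   31.9]
yellow [438.2 355.1] [422 347  32  17 318] [ 211.3 -549.3   55.7   30.    73. ]
blue [315.4 121.3] [ 245  114  142   16 2025] [ 446.5 -252.6  148.8   15.   111.8]
blue [466.  249.5] [429 243  76  13 608] [ 379.8 -487.5  112.4   11.6  105.5]
blue [552.5 262.1] [531 255  45  16 338] [ 411.6 -653.1  112.7   11.9   98.7]
blue [324.7 312.4] [303 293  43  39 514] [ 232.2 -350.    72.1   15.3  165. ]
brown [281.7 162.2] [ 256  138   52   50 2424] [ 391.9 -235.4   54.7   52.2  110. ]
brown [493.1 225.7] [477 210  33  32 764] [ 420.2 -504.8   40.4   40.3  106.2]
brown [573.  244.9] [562 231  23  28 379] [ 448.6 -675.5   40.6   40.2   98.4]
brown [293.7 297.2] [ 264  272   60   50 1583] [ 240.9 -306.3   55.3   53.8  165. ]
t 4.5 tcp [ 0.3888 -0.2746  0.1998] F [ 0.5 -0.5 -0.4] gap 0.6 q [-0.85  0.4   1.85  0.    0.9   0.33]
tool axes
 [[ 0.926  0.376 -0.   ]
 [ 0.376 -0.926 -0.002]
 [-0.001  0.002 -1.   ]]
```

View pics/w1.png

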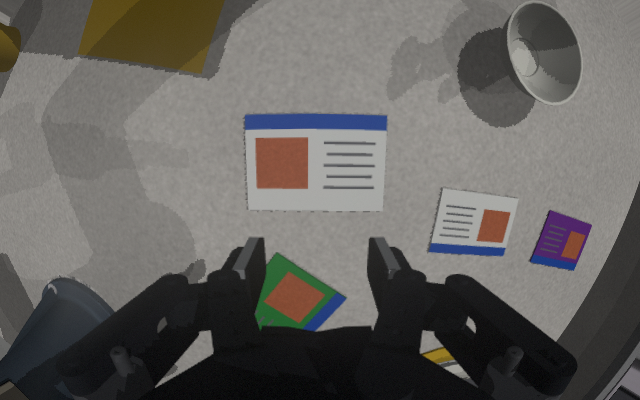

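The wrist view shows the card at (315,162), with its band on the far side, and the open fingers over the near half. The mat is at top left (150,31). The card pose matches the top view, so I'm lowering onto it.

```bash
python3 -m pendant '[[[-0.005,0.001,0.0425,0,0,0,0.6],[0,0,0.0425,0,0,0,0.6],[0,0,0.0425,0,0,0,0.6],[0,0,0.0425,0,0,0,0.6],[0,0,0.0425,0,0,0,0.6],[0,0,0.005,0,0,0,0.6],[0,0,0.005,0,0,0,0.6],[0,0,0,0,0,0,0.6],[0,0,0,0,0,0,0.6]]]'; python3 -m pendant '[[[0,0,0.0025,0,0,0,0.6],[0,0,0,0,0,0,0.6]]]'; python3 -m pendant '[[[0,0,0.0025,0,0,0,0.6],[0,0,0,0,0,0,0.6]]]'
```

```text
t: 5.4
tcp_pos: [0.3867, -0.2778, 0.0237]
tool_rot: [0.981, 0.192, 0.001, 0.001]
force: [0.3, -0.3, -0.1]
finger_gap: 0.6
gripper_force: 0.0
t: 5.6
tcp_pos: [0.3862, -0.2779, 0.021]
tool_rot: [0.981, 0.192, 0.0, 0.001]
force: [-0.3, -0.0, -0.2]
finger_gap: 0.598
gripper_force: 0.0
t: 5.8
tcp_pos: [0.3859, -0.2776, 0.0183]
tool_rot: [0.981, 0.192, 0.0, 0.0]
force: [-0.1, 0.0, -0.3]
finger_gap: 0.6
gripper_force: 0.0
```

```bash
for i in 1 2; do python3 -m pendant '[[[0,0,0.0013,0,0,0,0.6],[0,0,0,0,0,0,0.6]]]' | grep -E 'pos|force:'; done
```

```text
tcp_pos: [0.3858, -0.2774, 0.017]
force: [0.5, 0.2, 0.1]
gripper_force: 0.0
tcp_pos: [0.3859, -0.2774, 0.0159]
force: [-0.1, 0.1, 0.4]
gripper_force: 0.0
```

```bash
python3 -m pendant '[[[0,0,0.0013,0,0,0,0.6],[0,0,0,0,0,0,0.6]]]' | grep -E 'pos|force:'; python3 -m pendant '[[[0,0,0.0013,0,0,0,0.6],[0,0,0,0,0,0,0.6]]]' | grep -E 'pos|force:'; python3 -m pendant '[[[0,0,0.0008,0,0,0,0.6],[0,0,0,0,0,0,0.6]]]' | grep -E 'pos|force:'
```

```text
tcp_pos: [0.3859, -0.2774, 0.015]
force: [0.3, -0.2, -1.1]
gripper_force: 0.0
tcp_pos: [0.3859, -0.2774, 0.0139]
force: [1.3, 0.5, -0.1]
gripper_force: 0.0
tcp_pos: [0.3859, -0.2775, 0.0138]
force: [-0.4, 0.8, 3.5]
gripper_force: 2.1
```

```bash
python3 -m pendant '[[[0,0,0.0005,0,0,0,0.6],[0,0,0,0,0,0,0.6]]]' | grep -E 'pos|force:'; python3 -m pendant '[[[0.003,-0.003,0,0,0,0,0.6],[0.006,-0.006,0,0,0,0,0.6],[0.009,-0.009,0,0,0,0,0.6],[0.009,-0.009,0,0,0,0,0.6]]]' | grep -E 'pos|force:'; python3 card.py w2 | grep -E 'blue|brown' | head -1; python3 w.py
```

```text
tcp_pos: [0.3859, -0.2775, 0.0138]
force: [-0.3, 0.8, 8.7]
gripper_force: 4.2
tcp_pos: [0.3989, -0.2508, 0.0139]
force: [-1.3, -2.4, 6.8]
gripper_force: 3.7
blue [333.7 136.4] [  183    95   306    89 10237] [ 456.7 -241.1  149.4   15.8  101.5]
t 7.45 tcp [ 0.399  -0.2492  0.0138] F [2.5 0.  6.6] gap 0.6 q [-0.8   0.76  1.97  0.    0.41  0.39]
tool axes
 [[ 0.926  0.377  0.001]
 [ 0.377 -0.926  0.003]
 [ 0.002 -0.002 -1.   ]]
```

View pics/w2.png

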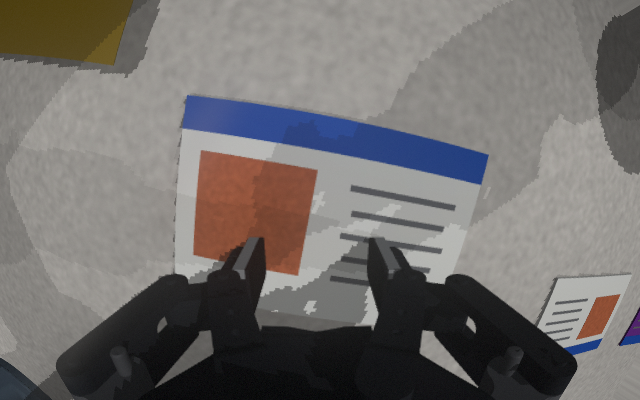

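The picture shows the card turned clockwise under the fingers, from yaw 22° to 11.5°, with its centre at about (0.4116, -0.2503). My pull was behind the card's centre and the pressing force was too light. I'll press again at the centre, slightly leading and harder.

```bash
python3 -m pendant '[[[0,0,-0.008,0,0,0,0.6],[0,0,-0.008,0,0,0,0.6],[0.0104,-0.0008,0,0,0,0.765,0.6],[0.0104,-0.0008,0,0,0,0.765,0.6],[0,0,0.006,0,0,0,0.6],[0,0,0.006,0,0,0,0.6],[0,0,0.003,0,0,0,0.6],[0,0,0,0,0,0,0.6],[0,0,0,0,0,0,0.6]]]' | grep -E 'pos|force:';  python3 -m pendant '[[[0,0,0.0013,0,0,0,0.6],[0,0,0,0,0,0,0.6],[0,0,0,0,0,0,0.6]]]' | grep -E 'pos|force:'; python3 card.py w3 | grep blue|head -1;python3 w.py
```

```text
tcp_pos: [0.4125, -0.2425, 0.0138]
force: [0.2, 0.2, 4.1]
gripper_force: 2.1
tcp_pos: [0.4125, -0.2425, 0.0138]
force: [-1.7, 1.2, 14.4]
gripper_force: 7.0
blue [331.4 166.9] [ 183  149  296   37 9583] [ 457.1 -242.2  144.7   15.7  101.1]
t 8.7 tcp [ 0.4125 -0.2424  0.0137] F [-1.8  1.  13.4] gap 0.6 q [-0.77  0.76  1.95 -0.    0.43  0.6 ]
tool axes
 [[ 0.98   0.201 -0.   ]
 [ 0.201 -0.98  -0.   ]
 [-0.     0.    -1.   ]]
```

```bash
python3 -m pendant '[[[0.003,-0.0042,0,0,0,0,0.6],[0.0063,-0.0089,0,0,0,0,0.6],[0.0063,-0.0089,0,0,0,0,0.6],[0.0063,-0.0089,0,0,0,0,0.6],[0.0063,-0.0089,0,0,0,0,0.6],[0.0063,-0.0089,0,0,0,0,0.6],[0.0063,-0.0089,0,0,0,0,0.6],[0.0063,-0.0089,0,0,0,0,0.6],[0.003,-0.0042,0,0,0,0,0.6],[0,0,0,0,0,0,0.6]]]' | grep -E 'pos|force:';python3 card.py w4 | grep -E "blue|yell"|head -2;python3 w.py
```

```text
tcp_pos: [0.4422, -0.1801, 0.0138]
force: [1.7, -0.8, 11.6]
gripper_force: 6.0
yellow [100.   95.5] [    0     0   209   208 38468] [512.5 -14.3 189.4 139.2  95.4]
blue [342.3 181.7] [ 199  146  289   75 9210] [ 481.  -189.6  144.1   15.8   92.2]
t 9.75 tcp [ 0.4421 -0.1801  0.0138] F [ 0.6 -0.3 12.7] gap 0.6 q [-0.62  0.76  1.96  0.    0.42  0.75]
tool axes
 [[ 0.98   0.201  0.003]
 [ 0.201 -0.98   0.003]
 [ 0.003 -0.002 -1.   ]]
```

The card still turned clockwise, to yaw 2.2°, which fits a line of pull passing beside its centre. I'll press farther ahead on the towing line, where the tow is stable.

```bash
python3 -m pendant '[[[0,0,-0.008,0,0,0,0.6],[0,0,-0.008,0,0,0,0.6],[0.0047,-0.0037,0,0,0,0.55,0.6],[0.0047,-0.0037,0,0,0,0.55,0.6],[0,0,0.006,0,0,0,0.6],[0,0,0.006,0,0,0,0.6],[0,0,0.004,0,0,0,0.6],[0,0,0,0,0,0,0.6],[0,0,0,0,0,0,0.6]]]' | grep -E 'pos|force:';  python3 -m pendant '[[[0.002,-0.004,0,0,0,0,0.6],[0.0054,-0.01,0,0,0,0,0.6],[0.0054,-0.01,0,0,0,0,0.6],[0.0054,-0.01,0,0,0,0,0.6],[0.0054,-0.01,0,0,0,0,0.6],[0.0054,-0.01,0,0,0,0,0.6],[0.0054,-0.01,0,0,0,0,0.6],[0.0054,-0.01,0,0,0,0,0.6],[0.0054,-0.01,0,0,0,0,0.6],[0.0054,-0.01,0,0,0,0,0.6],[0.003,-0.005,0,0,0,0,0.6],[0,0,0,0,0,0,0.6]]]' | grep -E 'pos|force:'; python3 card.py w5 | grep -E "blue|yell"|head -3;python3 w.py
```

```text
tcp_pos: [0.447, -0.172, 0.0137]
force: [-1.8, 1.2, 14.7]
gripper_force: 7.3
tcp_pos: [0.4855, -0.0904, 0.0138]
force: [0.1, -0.1, 13.1]
gripper_force: 6.3
yellow [183.2 141. ] [   34    26   324   275 58109] [515.1 -11.3 194.6 144.6  95.5]
blue [343.  190.9] [ 197  170  298   43 9329] [ 518.9 -106.3  149.1   15.8   91.5]
blue [629.6 345.6] [619 337  21  19  99] [ 371.2 -451.1   41.2   11.6  105.8]
t 11.9 tcp [ 0.4855 -0.0904  0.0137] F [ 0.8  1.  13.3] gap 0.6 q [-0.41  0.77  1.91  0.    0.46  1.09]
tool axes
 [[ 0.997  0.071  0.002]
 [ 0.071 -0.997  0.001]
 [ 0.002 -0.001 -1.   ]]
```

The mat is now fully visible, centred at (0.515, -0.011) with yaw 5.5°. The card is at (0.473, -0.1075) with yaw 1.5° and is following the tool without slipping, so I'm finishing the slide.

```bash
python3 -m pendant '[[[0.0025,-0.005,0,0,0,-0.05,0.6],[0.0055,-0.0105,0,0,0,-0.05,0.6],[0.0055,-0.0105,0,0,0,-0.05,0.6],[0.0055,-0.0105,0,0,0,-0.05,0.6],[0.0055,-0.0105,0,0,0,-0.05,0.6],[0.0055,-0.0105,0,0,0,-0.05,0.6],[0.0055,-0.0105,0,0,0,-0.05,0.6],[0.0055,-0.0105,0,0,0,-0.05,0.6],[0.0055,-0.0105,0,0,0,-0.05,0.6],[0.0055,-0.0105,0,0,0,-0.05,0.6],[0.0055,-0.0105,0,0,0,-0.05,0.6],[0.003,-0.006,0,0,0,-0.03,0.6],[0,0,0,0,0,0,0.6]]]' | grep -E 'pos|force:'; python3 card.py w6 | grep -E "blue|yell"|head -3;python3 w.py
```

```text
tcp_pos: [0.5241, 0.0071, 0.0138]
force: [0.2, 1.0, 10.8]
gripper_force: 5.8
yellow [334.9 175.4] [  159   125   371   171 22492] [542.4  -8.6 194.9  90.   95.3]
yellow [ 15.5 323.3] [   0  271   42  106 2839] [334.8 308.3 254.4  62.1 147.7]
yellow [470.7 324.2] [466 316  10  17 103] [484.  -98.5  17.    5.3  47.4]
t 13.25 tcp [0.5241 0.0071 0.0138] F [-0.1  1.2 11.1] gap 0.6 q [-0.2   0.78  1.84  0.    0.52  1.23]
tool axes
 [[ 0.99   0.14   0.002]
 [ 0.14  -0.99   0.001]
 [ 0.002 -0.    -1.   ]]
```

```bash
python3 -m pendant '[[[0,0,-0.006,0,0,0,0.6],[0,0,-0.012,0,0,0,0.6],[-0.04,0,0,0,0,0,0.6],[-0.05,0,0,0,0,0,0.6],[-0.02,0,-0.03,0,0,0,0.6],[0,0,-0.06,0,0,0,0],[0,0,-0.06,0,0,0,0],[0,0,-0.06,0,0,0,0],[0,0,0,0,0,0,0],[0,0,0,0,0,0,0]]]' | grep -E 'pos|force:'; sed -i 's/(105,120,40)/(105,110,12)/;s/(20,120,50)/(20,120,25)/' card.py; python3 card.py w7 | grep -E "blue|yell|oran"|head -6;python3 w.py
```

```text
tcp_pos: [0.4363, -0.0052, 0.1965]
force: [0.7, 0.4, -0.2]
gripper_force: 0.0
yellow [329.8 108.1] [ 238   39  186  142 9885] [515.1 -11.4 194.7 144.7  95.5]
yellow [ 93.4 160.9] [ 65 143  50  46 904] [431.9 285.7  70.3  69.4 127.2]
yellow [569.  350.8] [ 519  319  100   81 1171] [ 167.5 -591.4  301.2  149.9  117.1]
blue [331.8  66.9] [ 261   58  143   22 1992] [558.3  -6.7 148.3  15.5  95.7]
blue [594.9 259.2] [576 249  40  21 214] [ 380.  -487.4  113.9   11.4  105.6]
t 14.3 tcp [ 0.4353 -0.0049  0.1952] F [-1.1  0.2 -0.4] gap -0.0 q [-0.27  0.36  1.95 -0.    0.84  1.16]
tool axes
 [[ 0.99   0.139 -0.   ]
 [ 0.139 -0.99  -0.   ]
 [-0.     0.    -1.   ]]
```

View pics/w7.png

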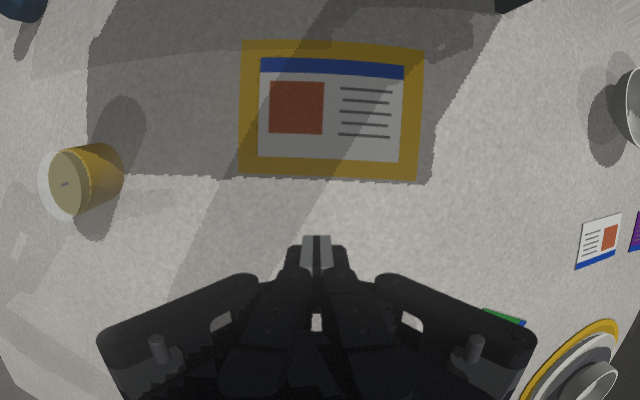

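The card lies inside the mat: centre (0.5125, -0.011), yaw 5.7°, with a yellow border on all sides in the wrist view (card about (331,108)). Next I lean the tool 44° for the switch.

```bash
python3 -m pendant '[[[0,0,0,0,0,0.36,0],[0,0,0,0,0.8,0,0],[0,0,0,0,0.8,0,0],[0,0,0,0,0.8,0,0],[0,0,0,0,0.8,0,0],[0,0,0,0,0.8,0,0],[0,0,0,0,0.8,0,0],[0,0,0,0,0.8,0,0],[0,0,0,0,0.8,0,0],[0,0,0,0,0,0,0],[0,0,0,0,0,0,0]]]' | grep -E 'pos|force:'; python3 w.py .500 .006 .17 .588 .0144 .145; python3 card.py w8
python3 - <<'E'
from h import *
from station import eyes
s=eyes.snapshot("top")
for m,st,c in blobs(s,(3,180,150),(16,255,255),8):print("top tab",c,rect(s,m,.242))
E
```

```text
tcp_pos: [0.437, 0.0096, 0.1926]
force: [0.1, -0.5, 0.4]
gripper_force: 0.0
t 15.4 tcp [0.437  0.0096 0.1926] F [ 0.1 -0.5  0.4] gap 0.0 q [-0.45  0.31  2.31  1.3   0.32 -0.21]
tool axes
 [[ 0.862  0.083  0.5  ]
 [ 0.124 -0.991 -0.049]
 [ 0.492  0.104 -0.865]]
[0.5   0.006 0.17 ] shift units [0.0534 0.0156 0.0627] mm 67.0
[0.588  0.0144 0.145 ] shift units [0.0801 0.0048 0.0822] mm 92.0
yellow [353.8 204.4] [ 262  147  175  125 7376] [515.  -11.4 194.6 144.8  95.6]
yellow [127.6 246.3] [111 226  35  48 472] [427.5 262.8  79.1  24.7  65.4]
blue [350.  168.3] [ 286  162  128   14 1496] [558.1  -6.5 148.   15.1  95.9]
blue [626.9 324.7] [615 313  25  24 182] [ 374.7 -469.2   73.9   11.8  106. ]
brown [335.8   2.5] [308   0  57   7 332] [846.2  36.4  91.1  16.8  96.1]
brown [605.8   4.5] [590   0  29  15 158] [1131.6 -677.8  141.4   53.2  120.2]
brown [317.9 205.7] [ 293  183   50   47 2223] [510.5  24.9  53.7  52.6  95.8]
brown [636.9 295.9] [634 283   6  28 133] [ 416.5 -491.8   42.1   17.2    5.3]
top tab [288.3125   162.234375] [625.5  19.9  34.   23.4   9.9]
```

View pics/w8.png

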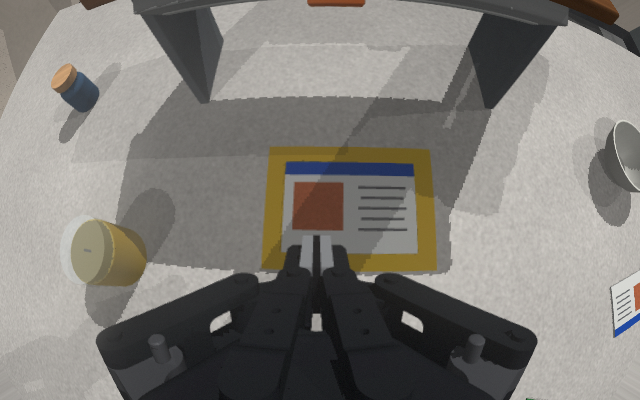

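The view shows the card well inside the mat, the board edge and orange tab at the top (335,2), and both side panels. The lean stopped near 30° because the wrist is close to a singularity (q5 ≈ 0.3, q4 swinging). I'll work out the remaining turn and do it slowly, farther out.

```bash
cat >> w.py <<'E'
yaw=np.radians(5.55); S=R.from_euler("z",yaw)
for lean in(38,42):
    f=np.radians(lean); M=np.c_[[np.cos(f),0,np.sin(f)],[0,-1,0],[np.sin(f),0,-np.cos(f)]]
    T=S*R.from_matrix(M); print("lean",lean,"turn units",((r.inv()*T).as_rotvec()/.12).round(2))
print("lean now",np.degrees(np.arcsin(r.as_matrix()[:,2]@S.apply([1,0,0]))).round(1))
E
python3 -m pendant '[[[0.018,0.006,0.021,0,0,0,0],[0.018,0.005,0.021,0,0,0,0],[0.018,0.005,0.021,0,0,0,0],[0,0,0,0,0,0,0],[0,0,0,0,0,0,0]]]' | grep -E 'pos'; python3 w.py .588 .0144 .145
```

```text
tcp_pos: [0.5014, 0.006, 0.1714]
t 16.0 tcp [0.5014 0.006  0.1714] F [ 0.6 -0.1  0.2] gap 0.0 q [-0.38  0.42  2.18  1.29  0.29 -0.13]
tool axes
 [[ 0.86   0.086  0.503]
 [ 0.126 -0.991 -0.047]
 [ 0.495  0.104 -0.863]]
[0.588  0.0144 0.145 ] shift units [0.0774 0.0048 0.0832] mm 91.0
lean 38 turn units [-0.46  1.13 -0.01]
lean 42 turn units [-0.46  1.71 -0.03]
lean now 30.2
```

```bash
python3 -m pendant '[[[0,0,0,-0.08,0.2,0,0],[0,0,0,-0.08,0.2,0,0],[0,0,0,-0.08,0.2,0,0],[0,0,0,-0.08,0.2,0,0],[0,0,0,-0.08,0.2,0,0],[0,0,0,-0.06,0.2,0,0],[0,0,0,0,0.2,0,0],[0,0,0,0,0.2,0,0],[0,0,0,0,0,0,0],[0,0,0,0,0,0,0]]]' | grep -E 'pos'; python3 w.py .588 .0144 .145
```

```text
tcp_pos: [0.5009, 0.0058, 0.1718]
t 17.0 tcp [0.5009 0.0058 0.1718] F [0.2 0.3 0.4] gap -0.0 q [-0.4   0.49  2.32  2.35  0.45 -1.22]
tool axes
 [[ 0.749  0.07   0.659]
 [ 0.094 -0.996 -0.002]
 [ 0.656  0.063 -0.752]]
[0.588  0.0144 0.145 ] shift units [ 0.0603 -0.0004  0.0973] mm 92.0
lean 38 turn units [ 0.   -0.47 -0.03]
lean 42 turn units [ 0.    0.12 -0.02]
lean now 41.2
```

```bash
python3 -m pendant '[[[0.0152,0,0.0236,0,0,0,0],[0.0152,0,0.0236,0,0,0,0],[0.0152,0,0.0236,0,0,0,0],[0.0152,0,0.0236,0,0,0,0],[0,0,0,0,0,0,0],[0,0,0,0,0,0,0]]]' | grep -E 'pos|force'; python3 card.py w9; python3 w.py .6163 .0172 .1738
```

```text
tcp_pos: [0.587, 0.0141, 0.147]
force: [-0.6, 0.1, -0.9]
gripper_force: 0.0
yellow [411.9 320.3] [401 311  22  22 218] [574.8 -78.5  26.2  10.9  63.9]
yellow [316.  319.9] [311 313  11  14 140] [571.6  11.6  12.1   9.1   5.5]
yellow [ 63.5 390.6] [ 28 376  64  24 717] [426.9 291.9 112.1  27.  108.8]
brown [321.8  56.1] [    0     0   640   124 61319] [1534.5 -649.6 3836.8 1121.6  107.1]
brown [313.6 142.3] [ 262  131  104   24 2412] [762.8  32.8 121.   33.4  95.5]
orange [311.4  33.2] [ 257    0  109   65 6165] [623.4  17.7  32.8  24.6   5.4]
t 17.65 tcp [0.5864 0.0141 0.1469] F [ 0.1  0.  -0.7] gap -0.0 q [-0.29  0.59  2.12  2.34  0.35 -1.1 ]
tool axes
 [[ 0.749  0.07   0.658]
 [ 0.095 -0.996 -0.001]
 [ 0.655  0.063 -0.753]]
[0.6163 0.0172 0.1738] shift units [ 0.0504 -0.0004 -0.0005] mm 40.0
lean 38 turn units [ 0.   -0.46 -0.02]
lean 42 turn units [ 0.    0.12 -0.02]
lean now 41.2
```

View pics/w9.png

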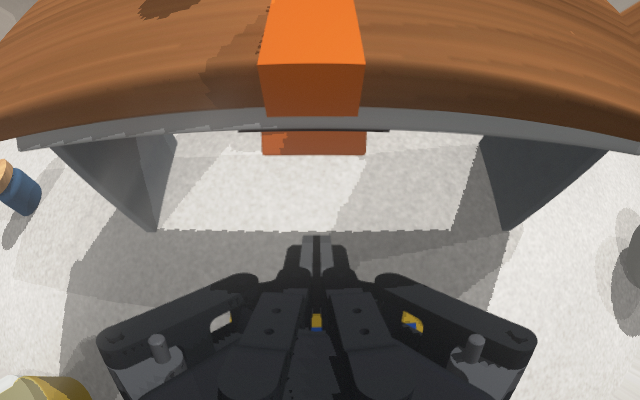

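The view shows the orange tab at (311,33), the push plate just visible under the board edge at (314,142), and the shut fingers at (316,240), lined up with it. I'm approaching along tool x.

```bash
python3 -m pendant '[[[0.0125,0,0,0,0,0,0],[0.0125,0,0,0,0,0,0],[0.0125,0,0,0,0,0,0],[0,0,0,0,0,0,0]]]' | grep -E 'pos|force'; python3 -m pendant '[[[0.004,0,0,0,0,0,0],[0.004,0,0,0,0,0,0],[0,0,0,0,0,0,0]]]' | grep -E 'pos|force:';python3 -m pendant '[[[0.004,0,0,0,0,0,0],[0.002,0,0,0,0,0,0],[0,0,0,0,0,0,0]]]' | grep -E 'pos|force:'
```

```text
tcp_pos: [0.6101, 0.0157, 0.1681]
force: [-0.2, -0.9, 0.6]
gripper_force: 0.0
tcp_pos: [0.6138, 0.0163, 0.1709]
force: [-0.0, -0.8, -0.0]
gripper_force: 0.0
tcp_pos: [0.6168, 0.0166, 0.1732]
force: [-3.2, -0.9, -0.5]
gripper_force: 1.2
```

```bash
python3 -m pendant '[[[0.0025,0,0,0,0,0,0],[0,0,0,0,0,0,0]]]' | grep -E 'pos|force:'; python3 -m pendant '[[[0.0025,0,0,0,0,0,0],[0,0,0,0,0,0,0]]]' | grep -E 'pos|force:';python3 -m pendant '[[[0.002,0,0,0,0,0,0],[0,0,0,0,0,0,0]]]' | grep -E 'pos|force:'
```

```text
tcp_pos: [0.6188, 0.0168, 0.1748]
force: [-4.4, -0.6, -1.2]
gripper_force: 1.7
tcp_pos: [0.6213, 0.0171, 0.1768]
force: [-3.8, -0.2, -0.1]
gripper_force: 1.7
tcp_pos: [0.6215, 0.0171, 0.1769]
force: [-6.1, -0.0, -1.2]
gripper_force: 2.7
```

```bash
python3 -m pendant '[[[0.002,0,0,0,0,0,0],[0,0,0,0,0,0,0]]]' | grep -E 'pos|force:'; python3 -m pendant '[[[0.002,0,0,0,0,0,0],[0,0,0,0,0,0,0],[0,0,0,0,0,0,0]]]' | grep -E 'pos|force:'
```

```text
tcp_pos: [0.6215, 0.0172, 0.177]
force: [-6.8, 0.0, -3.1]
gripper_force: 3.8
tcp_pos: [0.6216, 0.0171, 0.1771]
force: [-8.1, -1.4, -4.5]
gripper_force: 4.8
```

```bash
python3 -m pendant '[[[0.003,0,0,0,0,0,0],[0,0,0,0,0,0,0],[0,0,0,0,0,0,0]]]' | grep -E 'pos|force:'; python3 -m pendant '[[[-0.012,0,0,0,0,0,0],[-0.02,0,0,0,0,0,0],[-0.03,0,0,0,0,0,0],[0,0,0,0,0,0,0],[0,0,0,0,0,0,0]]]' | grep -E 'pos|force:'; python3 w.py .5864 .0141 .1469; python3 card.py w10
python3 - <<'E'
import cv2,numpy as np
a=cv2.imread("pics/w9.png");b=cv2.imread("pics/w10.png")
print(a[170:220,200:280].mean((0,1)),b[170:220,200:280].mean((0,1)))
cv2.imwrite("pics/cmp.png",cv2.resize(np.hstack([a[90:250,200:430],b[90:250,200:430]]),None,fx=1.7,fy=1.7))
E
```

```text
tcp_pos: [0.6217, 0.0172, 0.1772]
force: [-10.3, -0.9, -7.0]
gripper_force: 6.4
tcp_pos: [0.5914, 0.0139, 0.1496]
force: [0.1, 0.1, 0.7]
gripper_force: 0.0
t 20.55 tcp [0.5914 0.0139 0.1496] F [0.1 0.1 0.7] gap -0.0 q [-0.29  0.59  2.11  2.32  0.35 -1.08]
tool axes
 [[ 0.747  0.069  0.662]
 [ 0.094 -0.996 -0.002]
 [ 0.659  0.064 -0.75 ]]
[0.5864 0.0141 0.1469] shift units [-0.007  -0.0008 -0.0016] mm 6.0
lean 38 turn units [ 0.   -0.5  -0.03]
lean 42 turn units [ 0.    0.08 -0.03]
lean now 41.4
yellow [411.9 321.1] [401 311  23  22 264] [579.9 -79.2  26.4  10.9  63.8]
yellow [316.1 322.3] [311 313  12  19 189] [574.4  11.   16.9  10.    5.6]
yellow [ 63.4 392.3] [ 30 381  61  19 552] [428.9 292.7 108.   21.7 109.7]
brown [320.6  62.9] [    0     0   640   142 69054] [1286.7 -260.  2938.1  913.3   98.7]
brown [311.6 147.6] [260 144 104   9 831] [761.8  34.2 118.4  11.5  95.4]
orange [308.6  48.7] [ 253    9  110   77 7234] [624.6  17.8  35.4  24.6   5.5]
[214.84625 220.002   222.72325] [212.381  217.912  220.7975]
```

View pics/cmp.png

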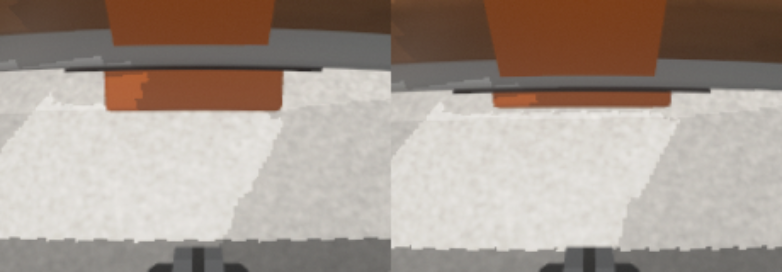

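Left is before and right is after: the push plate (left (193,90), right (581,100)) now stands much less proud of the surround, and the push ended at a hard stop. I'll back off and check the card one last time.

```bash
python3 -m pendant '[[[-0.01,0,-0.03,0,0,0,0],[-0.01,0,-0.04,0,0,0,0],[0,0,-0.04,0,0,0,0],[0,0,0,0,0,0,0],[0,0,0,0,0,0,0],[0,0,0,0,0,0,0]]]' | grep -E 'pos|force:'; python3 card.py w11|grep -E "yel|blue"
python3 - <<'E'
from h import *
from station import eyes
a=dict(np.load("scene0.npz"));b=eyes.snapshot("scene")
for n,u,v in(("bowl",255,168),("candle",386,294),("salt",350,371),("mill",267,243)):
    d=cv2.absdiff(a["pixels"][v-18:v+18,u-18:u+18],b["pixels"][v-18:v+18,u-18:u+18]);print(n,d.mean().round(1),d.max())
E
```

```text
tcp_pos: [0.5219, 0.0069, 0.2049]
force: [0.4, 0.2, -0.5]
gripper_force: 0.0
yellow [383.4 263. ] [ 348  253   67   28 1144] [576.3 -64.5  76.9  33.1  95.1]
yellow [263.6 264.3] [246 254  39  29 709] [563.1  68.9  44.   33.1  94.6]
yellow [409.5 319.7] [401 311  17  19 203] [ 516.6 -100.3   24.3   12.9   65.1]
yellow [ 96.1 363.8] [ 80 327  34  59 810] [406.1 273.9  80.9  58.2   9.1]
blue [369.6 275.4] [355 271  40  12 228] [564.1 -57.   45.4  12.3  95.8]
blue [269.8 275.9] [264 272  14  10 110] [553.7  60.2  14.8  10.5  97.1]
blue [618.2 396.5] [608 391  23   9 109] [ 368.4 -472.5   69.6   12.8   75.6]
bowl 13.4 20
candle 9.2 18
salt 18.7 38
mill 5.7 17
```

```bash
python3 -c "
from station import job; print(job.sign_off())"
```

```text
the job is handed in; nothing more can be done
None
```

The recipe card lies wholly on the yellow mat, the shelf switch is pushed in to its stop (judged by force and picture, not read directly), the bystanders look unmoved, and the job was handed in after about 21 s of robot time, with no verdict returned.

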